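# Dress a neck block and hold it against the sprung stop

### The arm

A 7-joint arm with a two-finger parallel gripper is mounted at the origin on the work surface. World frame = base frame: x ahead of the robot, y to its left, z up, the work surface at z = 0. Lengths are in m, angles in rad, forces in N, time in s.
With the tool pointing down it reaches from about 0.425 to 0.875 m from the base axis. Payload 4.7 kg.
Tool frame: the origin (TCP) lies at the very end of the fingers, on their centre line; the grasp point (between the pads) lies 19 mm behind it; z points along the fingers, y is the line along which they close (so a half turn about z gives the same grasp; the last joint's range is limited). The gripper opens to 85 mm and grips with 20 to 120 N. Pads are 22 mm wide; open, the fingers measure 114 mm over their backs; the gripper's body (76 mm by 85 mm) begins 54 mm behind the grasp point. The pads swing forward as they close: fully open they stand 13 mm farther back than shut.
Start: joints at [1.357, 0.321, -0.07, 1.45, 0.023, 1.371, -0.057], TCP at [0.147, -0.633, 0.198] pointing down, gripper open.
Joint ranges: [-2.86, 2.86], [-0.3, 2.09], [-1.38, 1.24], [0.06, 2.45], [-1.56, 4.7], [0.09, 2.05], [-2.69, 2.69]. Speed limits (rad/s): [2.57, 2.57, 3.14, 3.14, 3.14, 3.14, 3.14].

### API

Orientations are given as a 3x3 rotation matrix whose columns are the frame's x, y, z axes.
In Python, from workcell import * gives the robot as it stands.
- The arm moves only by the tool send_rows, never from a script. Its argument "series" is a list of rows, each a list of 5 numbers: the opening, from 0 (shut) to 1 (fully open), then the shift along the tool's x, y, z in m, then the turn about the tool's z in degrees. In form: [[claw, x, y, z, turn], ...]. A call has 1 to 20 rows; each row is the pose to reach, as a shift and turn from the pose commanded when the call began, along the tool's axes at that moment; what a row does not reach only later rows make up. A row lasts 1/8 s, in which the tool goes at most 62.5 mm and 10.7 degrees, less where a joint would pass 70% of its speed; a pose out of reach is approached as far as the arm can. A call with a gripper value outside its range is refused whole. The fingers move at their own pace and stop on an object; the grip force is fixed at half the most. Time passes only in rows, so rows that repeat a pose let the fingers close. It gives the time, the measured TCP pose, the force, the opening and the grip force at its end, in the units of the state.
- get_obs(): the state, without advancing time (a new reading comes with each control period).
- get_image(name): name is "scene" or "top" or "wrist"; returns a dict with "frame" (400x640x3 uint8, red, green, blue), "depth" (400x640 float32, m along the optical axis (not along the pixel's ray), 0 where there is no reading), "vfov" (degrees; the focal length in pixels is half the picture's height over the tangent of half this angle, whatever the lens; pixels are square), "cx", "cy" (the principal point, pixels), "rvec" (rotation vector, rad) and "tvec" (3), from world to camera coordinates, as OpenCV has them; the wrist camera has in their place "tool_from_camera" (4x4, takes a point from camera to tool coordinates, whose origin is the TCP and whose axes are the flange's). Camera axes: x right, y down, z forward; pixel columns grow to the right and rows downward; lengths in m; the calibration is good to about 2 mm. A picture is of the moment at which its call begins: read the wrist's pose just before it.
- close_job(): hands the job in; it is judged then, once.
The state is a dict: "time": time; "joint_pos": joint angles; "joint_velocities": joint speeds; "tau": joint torques, N m; "eef_pos": TCP position; "eef_rot": TCP orientation; "wrist_force": force on the tool from outside, world axes, zero at the start; "moment": the same for the moment, N m; "grip_width": opening from 0.0 (shut) to 1.0 (fully open); "grasp_force": force on a finger pad.
Only numpy, scipy, OpenCV 4.12 (cv2) and the standard library are available. Lean on these libraries where they do the work, as an engineer would, in place of code of your own. Each camera call takes 0.05 s, during which the arm holds its last target. There are 200 camera calls.

### The job

In the instrument maker's shop, take the loose neck block and, sole down, rub it along the middle of the sprung lapping plate in one slow straight stroke from the near end to the far end, keeping the plate pressed down about 5 mm all the way. Then set it flat on the assembly board, square and centred in front of the sprung end stop, and push it against the stop until the pad has gone in about 10 mm (half of its travel, about 10 N). Finish while still holding it there, pressing steadily, so that the maker can drive the screws; never push the plate or the pad to the end of its travel, and leave the offcut, glue bottle and file where they are.

Things in the scene. Friction and masses are not known exactly. Their poses are not given: they have to be found in the camera images.
- block_center (a point): Neck block, loose, pale wood, 0.10 to 0.17 kg: a base 80 x 50 x 30 mm (x, y, z) with a tenon 56 x 24 x 36 mm (x, y, z) standing centred on it, two dark dots on top; 66 mm high in all. It stands upright on the bench, tenon up. The point is its centre, 33 mm above its sole; the base's flat top is 30 mm above the sole. x runs along its length, y across the 24 mm of the tenon (the width to pinch), z up. It is the same turned by half a turn.
- lap_top (a point): Centre of the upper face of the lapping plate, a grey abrasive-faced aluminium plate 220 x 90 mm (x, y), 12 mm thick, on four springs over a wooden base 235 x 110 x 18 mm fixed to the bench. x runs lengthwise, from the near end (towards the robot, -x) to the far end (+x); z up. The face is 44 mm above the bench at rest. It stays level as it sinks, and this point sinks with it.
- lap_plate (a joint): How far the lapping plate has sunk, in m: 0 at rest, 0.014 at the end of its travel. It starts to sink at 2 N and then takes 1 N per mm (5 mm is about 7 N, block's weight included).
- jig: Assembly board, plywood 260 x 120 x 18 mm (x, y, z), fixed to the bench; origin at the centre of its underside, z up, upper face at z = 18 mm. The end stop stands at its far (+x) end: a fixed dark wooden upright 100 mm wide, z = 18 to 58 mm, x = 99 to 124 mm, and before it a sprung pad.
- pad_face (a point): Centre of the front face of the sprung pad (cork-faced, 70 mm wide, 30 mm high, from 2 to 32 mm above the board's upper face). The point lies 17 mm above the board's upper face and 60 mm from the board's centre along the board's +x at rest; it moves with the pad. The pad is pushed in along the board's +x, and its axes are parallel to the board's.
- stop_pad (a joint): How far the pad has been pushed in, in m: 0 at rest, 0.020 at the end of its travel. It starts to move at 1 N and then takes 0.9 N per mm (10 mm is 10 N). It springs back when let go.
- offcut: Bystander: plain wooden offcut 60 x 45 x 22 mm without a tenon; origin at the centre of its underside.
- glue: Bystander: white glue bottle, 60 mm in diameter, 140 mm high; origin at the centre of its underside.
- file: Bystander: flat file lying crosswise on the bench near the robot, 190 mm long in all, 22 mm wide, 20 mm high; origin on the bench at the middle of its length; x along it, handle to -x.
Things that resemble listed ones, but are neither listed nor needed, are in the scene too. There is more than one size of the part that bears block_center; the job needs the largest.

How it is judged:
By the outcome, as a careful person would: the job done as asked, in the order asked, and still so for the second after the job is handed in, while the arm keeps its last pose, push and grip.
It also fails if it takes over 58 s, if anything falls off the work surface, if the arm or the gripper's body presses on something with over 40 N, if the wrist force passes 120 N, or if a joint passes its speed limit or range.

## Working session

There is one attempt and no reset: what is moved stays moved. The work goes in short steps, Python scripts to look and compute and a tool call to move; the robot and the scene stay as the last step left them, time stands still between calls to the robot, and variables do not carry over. Pictures are saved under pics/ and viewed, at most 10 in all, crops included, and the job is handed in when it is done.

Besides the shell and the picture viewer there is one more tool, called after ">>>" as name(argument=value, ...), one argument or row to a line, values as JSON. send_rows: Moves the arm, as the interface text tells. Its arguments: {"type":"object","properties":{"series":{"type":"array"}},"required":["series"]}

```bash
mkdir -p pics; cat > h.py <<'E'
import numpy as np, cv2
from workcell import *
def cam(n):
    d=get_image(n); return d
def K(d):
    f=200/np.tan(np.radians(d['vfov'])/2); return f
def T(d,obs=None):
    """4x4 world from camera"""
    M=np.eye(4)
    if 'rvec' in d:
        R=cv2.Rodrigues(np.array(d['rvec'],float))[0]; M[:3,:3]=R.T; M[:3,3]=-R.T@np.array(d['tvec'],float).ravel()
        return M
    M[:3,:3]=obs['eef_rot']; M[:3,3]=obs['eef_pos']; return M@np.array(d['tool_from_camera'])
def cloud(d,M):
    f=K(d); z=d['depth']; v,u=np.mgrid[:400,:640]
    p=np.stack([(u-d['cx'])/f*z,(v-d['cy'])/f*z,z],-1)
    P=p@M[:3,:3].T+M[:3,3]; P[z==0]=np.nan; return P
def ray(d,M,u,v,h):
    f=K(d); r=M[:3,:3]@np.array([(u-d['cx'])/f,(v-d['cy'])/f,1]); t=(h-M[2,3])/r[2]; return M[:3,3]+t*r
E
python3 - <<'E'
from h import *
import pickle
o=get_obs(); print({k:np.round(v,3).tolist() for k,v in o.items()})
for n in ('scene','top','wrist'):
    d=cam(n); print(n,{k:np.round(v,3).tolist() for k,v in d.items() if k not in('frame','depth')}, (d['depth']>0).mean())
    cv2.imwrite(f'pics/{n}0.png',d['frame'][:,:,::-1]); pickle.dump((d,T(d,o)),open(n+'.pkl','wb'))
E
```

```text
{'time': 0.0, 'joint_pos': [1.357, 0.322, -0.07, 1.452, 0.023, 1.371, -0.057], 'joint_velocities': [-0.001, 0.002, 0.001, -0.001, 0.0, 0.001, 0.0], 'tau': [0.001, -49.358, -0.382, -31.434, 0.013, 0.011, 0.0], 'eef_pos': [0.147, -0.633, 0.197], 'eef_rot': [[0.974, 0.226, -0.001], [0.226, -0.974, 0.002], [-0.0, -0.002, -1.0]], 'wrist_force': [-0.742, -0.224, 0.04], 'moment': [-0.026, 0.019, -0.028], 'grasp_force': 0.0, 'grip_width': 0.999}
scene {'vfov': 52.517, 'cx': 316.969, 'cy': 193.255, 'rvec': [1.257, 2.385, -0.857], 'tvec': [0.311, -0.321, 1.206]} 0.99615625
top {'vfov': 45.715, 'cx': 309.519, 'cy': 198.823, 'rvec': [2.181, -2.129, 0.168], 'tvec': [-0.014, 0.58, 1.037]} 0.99592578125
wrist {'vfov': 60.264, 'cx': 321.368, 'cy': 203.301, 'tool_from_camera': [[0.0, -0.946, -0.325, 0.083], [1.0, 0.0, 0.0, -0.0], [-0.0, -0.325, 0.946, -0.177], [0.0, 0.0, 0.0, 1.0]]} 0.99587890625
```

View pics/top0.png

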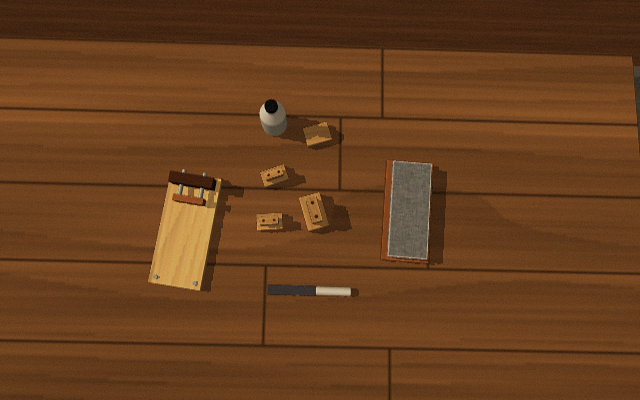

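View pics/scene0.png

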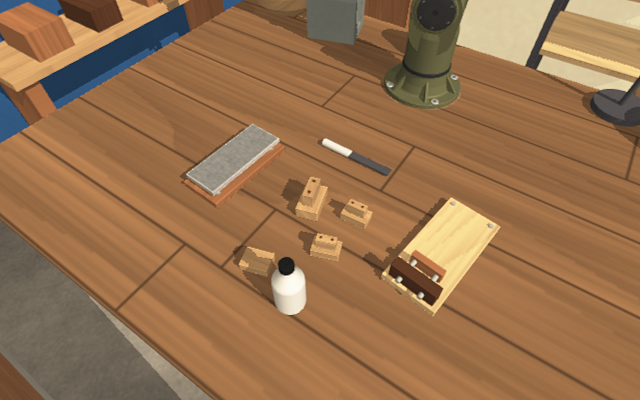

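The top view shows a board with its stop at (187,230), stop towards the top, and the lapping plate at (410,210). The bottle is at (272,117) and the file at (310,291). Things that could be taken for the block: tenoned blocks at (314,211), (269,222) and (274,176), and the offcut at (318,134), which has no tenon. I choose (314,211), which looks the largest, and will check it by size and in a close crop.

```bash
python3 - <<'E'
from h import *
import pickle
d,M=pickle.load(open('top.pkl','rb')); P=cloud(d,M)
im=d['frame']; cv2.imwrite('pics/crop1.png',cv2.resize(im[120:250,230:360,::-1],(600,600),interpolation=cv2.INTER_NEAREST))
print('cam',M[:3,3].round(3))
Z=P[:,:,2]
def comps(lo,hi,box,minA=30):
    m=((Z>lo)&(Z<hi)).astype(np.uint8); k=np.zeros_like(m);u0,v0,u1,v1=box;k[v0:v1,u0:u1]=1
    n,l,s,c=cv2.connectedComponentsWithStats(m*k,connectivity=4)
    for i in range(1,n):
        if s[i,4]<minA: continue
        q=P[l==i]; r=cv2.minAreaRect((q[:,:2]*1000).astype(np.float32))
        print('px',c[i].round(0),'n',s[i,4],'z',np.percentile(q[:,2],[5,50,95]).round(4),'ctr',np.round(r[0],1),'size',np.round(r[1],1),'ang',round(r[2],1))
print('all >12mm');comps(.010,.2,(130,80,450,310))
print('base tops 25-34');comps(.024,.036,(230,100,360,250))
print('tenon tops');comps(.040,.075,(230,100,360,250),15)
print('plate');comps(.038,.05,(370,140,450,280))
print('board');comps(.012,.024,(130,150,240,310))
print('stop/pad');comps(.035,.065,(130,150,240,310),15)
E
```

```text
cam [0.429 0.014 1.108]
all >12mm
px [273. 117.] n 774 z [0.023  0.0942 0.1396] ctr [762.6  87.6] size [54.  58.8] ang 10.7
px [317. 134.] n 498 z [0.0156 0.0208 0.0242] ctr [740.1 -14.4] size [46. 60.] ang 17.5
px [407. 211.] n 4747 z [0.0154 0.0426 0.0463] ctr [ 563.1 -228.2] size [111.4 235. ] ang 86.6
px [274. 175.] n 418 z [0.0169 0.0235 0.0498] ctr [636.9  83.3] size [37.5 58.9] ang 20.2
px [185. 230.] n 6004 z [0.0137 0.0175 0.0564] ctr [508.2 283.5] size [121.6 264.3] ang 82.2
px [313. 211.] n 771 z [0.0255 0.0307 0.0667] ctr [554.5 -10.3] size [80.3 50. ] ang 17.0
px [269. 221.] n 422 z [0.0178 0.023  0.0499] ctr [529.9  90.8] size [37.6 59.2] ang 5.0
px [309. 290.] n 685 z [0.0105 0.0137 0.0204] ctr [375.4  -3.2] size [189.  22.] ang 89.8
base tops 25-34
px [313. 212.] n 456 z [0.0256 0.0289 0.0323] ctr [554.6 -10.3] size [80.2 49.8] ang 17.3
tenon tops
px [275. 126.] n 108 z [0.0429 0.0565 0.0729] ctr [746.9  82.6] size [20.7 56.6] ang 16.8
px [273. 173.] n 149 z [0.0436 0.0479 0.0514] ctr [637.2  83.6] size [18.6 40.3] ang 20.2
px [314. 210.] n 291 z [0.0564 0.0647 0.0677] ctr [554.3 -10.3] size [56.1 24.1] ang 17.0
px [268. 220.] n 149 z [0.0446 0.048  0.0511] ctr [529.5  91.4] size [17.7 40.5] ang 4.5
plate
px [409. 210.] n 3784 z [0.0399 0.0432 0.0465] ctr [ 563.3 -227.9] size [ 91.2 220.4] ang 86.7
board
px [183. 240.] n 4833 z [0.0137 0.017  0.0206] ctr [506.3 283.6] size [121.2 260. ] ang 82.1
px [190. 191.] n 154 z [0.0137 0.0169 0.0206] ctr [595.3 276.2] size [38.6 20.9] ang 82.6
stop/pad
px [190. 185.] n 893 z [0.0375 0.0544 0.0594] ctr [602.1 269.7] size [100.4  74.4] ang 82.4
```

View pics/crop1.png

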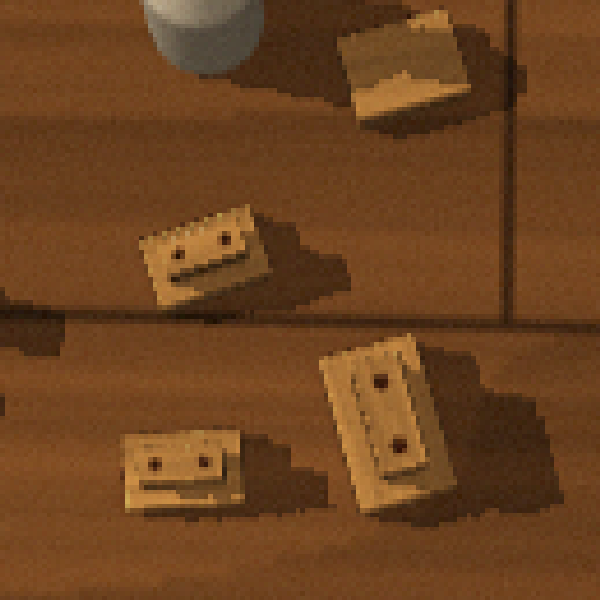

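Crop: the block at (390,420), full picture (314,211), is the biggest. Its base measures 80 x 50 mm and its tenon 56 x 24 mm, 66 mm high. The other two tenoned blocks are about 59 x 37 mm, so this one is the right block. It lies at about (0.554, -0.010), yaw 17°. I move to a hover above it.

>>> send_rows(
  series=[
    [1, 0.011, -0.01, 0, 0],
    [1, 0.032, -0.031, 0, 0],
    [1, 0.064, -0.062, 0, -1],
    [1, 0.102, -0.098, 0, -1],
    [1, 0.145, -0.139, 0, -2],
    [1, 0.188, -0.18, 0, -2],
    [1, 0.231, -0.221, 0, -2],
    [1, 0.274, -0.262, 0, -3],
    [1, 0.317, -0.304, 0, -3],
    [1, 0.36, -0.345, 0, -3],
    [1, 0.403, -0.386, 0, -3.9],
    [1, 0.446, -0.427, 0, -3.9],
    [1, 0.484, -0.463, 0, -3.9],
    [1, 0.511, -0.489, 0, -3.9],
    [1, 0.527, -0.504, 0, -3.9],
    [1, 0.537, -0.5145, 0, -3.9],
    [1, 0.537, -0.5145, 0, -3.9],
    [1, 0.537, -0.5145, 0, -3.9],
  ],
)

```text
time: 2.4
eef_pos: [0.5532, -0.0119, 0.1978]
eef_rot: [[0.957, 0.29, -0.001], [0.29, -0.957, -0.001], [-0.001, 0.001, -1.0]]
wrist_force: [-0.2, 0.6, -0.5]
grip_width: 1.002
grasp_force: 0.0
```

```bash
cat >> h.py <<'E'
def rect(P,lo,hi,near=None,rad=.1):
    m=(P[:,:,2]>lo)&(P[:,:,2]<hi)
    if near is not None: m&=np.hypot(P[:,:,0]-near[0],P[:,:,1]-near[1])<rad
    m=cv2.morphologyEx(m.astype(np.uint8),cv2.MORPH_OPEN,np.ones((3,3)))
    n,l,s,c=cv2.connectedComponentsWithStats(m,connectivity=4); i=1+s[1:,4].argmax()
    q=P[l==i]; r=cv2.minAreaRect((q[:,:2]*1000).astype(np.float32))
    print('px',c[i].round(0),s[i,4],'z',np.percentile(q[:,2],[5,50,95]).round(4),'ctr',np.round(r[0],1),np.round(r[1],1),'ang',round(r[2],1)); return r
def st():
    o=get_obs(); R=np.array(o['eef_rot']); print('t',o['time'],'p',np.round(o['eef_pos'],4),'yaw',np.degrees(np.arctan2(R[1,0],R[0,0])).round(2),'zax',R[:,2].round(3),'F',np.round(o['wrist_force'],2),'M',np.round(o['moment'],2),'g',round(o['grip_width'],3),round(o['grasp_force'],1)); return o
E
python3 - <<'E'
from h import *
o=st(); d=cam('wrist'); P=cloud(d,T(d,o)); cv2.imwrite('pics/w1.png',d['frame'][:,:,::-1])
rect(P,.058,.073,(.554,-.01)); rect(P,.024,.036,(.554,-.01)); print(np.nanmedian(P[300:,:100,2]))
E
```

```text
t 2.4 p [ 0.5532 -0.0119  0.1978] yaw 16.88 zax [-0.001 -0.001 -1.   ] F [-0.25  0.58 -0.53] M [ 0.02  0.1  -0.03] g 1.002 0.0
px [321. 178.] 1532 z [0.0656 0.0669 0.0682] ctr [553.9 -10.7] [55.9 23.8] ang 17.0
px [321. 162.] 2104 z [0.0293 0.0309 0.0322] ctr [554.  -10.7] [79.8 50.1] ang 17.0
0.0012253683420971884
```

View pics/w1.png

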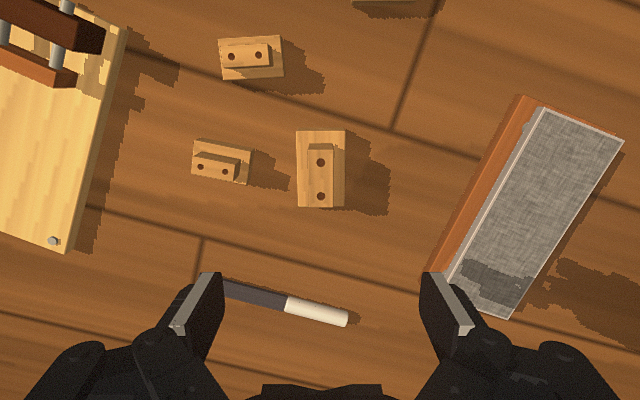

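The wrist view shows the chosen block between the fingers' directions at (321,170), with the plate at (535,210) and the board at left. The wrist fit, 80 x 50 mm and 56 x 24 mm at (0.554, -0.011) with yaw 17.0°, agrees with the top view. I descend and grip the tenon.

>>> send_rows(
  series=[
    [0.6, 0.001, -0.001, 0.02, 0],
    [0.6, 0.001, -0.001, 0.05, 0],
    [0.6, 0.001, -0.001, 0.085, 0],
    [0.6, 0.001, -0.001, 0.115, 0],
    [0.6, 0.001, -0.001, 0.14, 0],
    [0.6, 0.001, -0.001, 0.155, 0],
    [0.6, 0.001, -0.001, 0.162, 0],
    [0.6, 0.001, -0.001, 0.165, 0],
    [0.6, 0.001, -0.001, 0.165, 0],
    [0.6, 0.001, -0.001, 0.165, 0],
  ],
)

```text
time: 3.7
eef_pos: [0.555, -0.0096, 0.0337]
eef_rot: [[0.957, 0.292, 0.001], [0.292, -0.957, -0.0], [0.001, 0.001, -1.0]]
wrist_force: [-0.7, -0.3, 0.2]
grip_width: 0.599
grasp_force: 0.0
```

>>> send_rows(
  series=[
    [0, 0, 0, 0, 0],
    [0, 0, 0, 0, 0],
    [0, 0, 0, 0, 0],
    [0, 0, 0, 0, 0],
    [0, 0, 0, 0, 0],
    [0, 0, 0, 0, 0],
  ],
)

```text
time: 4.45
eef_pos: [0.5543, -0.0095, 0.0328]
eef_rot: [[0.957, 0.292, -0.0], [0.292, -0.957, -0.0], [-0.0, 0.0, -1.0]]
wrist_force: [0.0, 0.6, 0.5]
grip_width: -0.002
grasp_force: 0.0
```

```bash
python3 - <<'E'
from h import *
o=st()
E
```

```text
t 4.45 p [ 0.5543 -0.0095  0.0328] yaw 16.96 zax [-0. -0. -1.] F [0.02 0.64 0.49] M [ 0.01 -0.    0.01] g -0.002 0.0
```

The gripper closed on nothing, so I look before moving on.

```bash
python3 - <<'E'
from h import *
o=st(); d=cam('wrist'); P=cloud(d,T(d,o)); e=cam('top'); s=cam('scene')
cv2.imwrite('pics/w2.png',np.hstack([cv2.resize(d['frame'],(400,250)),cv2.resize(s['frame'][150:275,230:430],(400,250))])[:,:,::-1])
Q=cloud(e,T(e)); rect(Q,.024,.036,(.554,-.01)); 
E
```

```text
t 4.45 p [ 0.5543 -0.0095  0.0328] yaw 16.96 zax [-0. -0. -1.] F [0.02 0.64 0.49] M [ 0.01 -0.    0.01] g -0.002 0.0Traceback (most recent call last):
  File "<stdin>", line 4, in <module>
  File "h.py", line 24, in rect
    n,l,s,c=cv2.connectedComponentsWithStats(m,connectivity=4); i=1+s[1:,4].argmax()
                                                                    ~~~~~~~~~~~~~~^^
ValueError: attempt to get argmax of an empty sequence
```

View pics/w2.png

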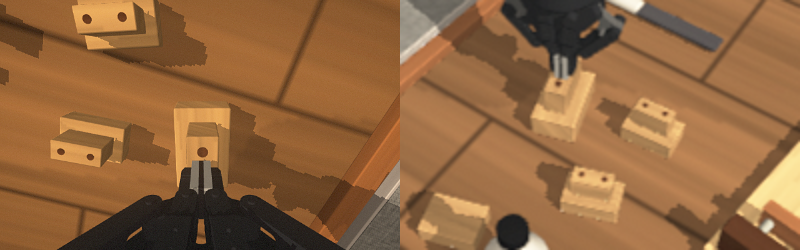

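The wrist view (left) shows the fingers shut at about (200,175), beside or over the near end of the tenon. The block is still upright. I measure where the fingertips really are, using the depth image.

```bash
python3 - <<'E'
from h import *
o=st(); d=cam('wrist'); M=T(d,o); P=cloud(d,M)
C=np.eye(4);C=np.array(d['tool_from_camera']);Q=cloud(d,C)
cv2.imwrite('pics/w3.png',cv2.resize(d['frame'][140:340,220:420,::-1],(600,600),interpolation=cv2.INTER_NEAREST))
for v in range(190,345,10): print(v,[np.round(Q[v,u]*1000).tolist() for u in (310,321,330)],np.round(P[v,321]*1000))
rect(P,.0285,.033,(.554,-.01)); 
m=P[:,:,2]; rect(P,.0615,.071,(.57,-.005),.05)
E
```

```text
t 4.6 p [ 0.5544 -0.0095  0.0329] yaw 16.95 zax [-0. -0. -1.] F [-0.29  0.48 -0.35] M [ 0.01 -0.01  0.04] g -0.002 0.0
190 [[29.0, -6.0, 2.0], [29.0, -0.0, 2.0], [29.0, 4.0, 2.0]] [582.  -1.  31.]
200 [[27.0, -6.0, -8.0], [27.0, -0.0, -8.0], [27.0, 4.0, -7.0]] [580.  -1.  41.]
210 [[27.0, -6.0, -23.0], [27.0, -0.0, -23.0], [27.0, 4.0, -23.0]] [580.  -1.  55.]
220 [[26.0, -5.0, -34.0], [26.0, -0.0, -34.0], [26.0, 4.0, -34.0]] [580.  -1.  67.]
230 [[21.0, -5.0, -34.0], [21.0, -0.0, -33.0], [22.0, 4.0, -34.0]] [575.  -3.  66.]
240 [[17.0, -5.0, -34.0], [17.0, -0.0, -34.0], [17.0, 4.0, -35.0]] [570.  -4.  67.]
250 [[12.0, -5.0, -35.0], [12.0, -0.0, -36.0], [12.0, 4.0, -34.0]] [566.  -6.  69.]
260 [[10.0, -5.0, -41.0], [11.0, -0.0, -42.0], [10.0, 4.0, -42.0]] [564.  -6.  75.]
270 [[10.0, -5.0, -50.0], [10.0, -0.0, -50.0], [10.0, 3.0, -50.0]] [564.  -6.  83.]
280 [[10.0, -5.0, -58.0], [10.0, -0.0, -57.0], [11.0, 3.0, -58.0]] [563.  -6.  90.]
290 [[10.0, -4.0, -65.0], [11.0, -0.0, -66.0], [10.0, 3.0, -64.0]] [564.  -6.  98.]
300 [[10.0, -4.0, -70.0], [11.0, -0.0, -72.0], [10.0, 3.0, -71.0]] [564.  -6. 105.]
310 [[11.0, -4.0, -79.0], [6.0, -0.0, -71.0], [11.0, 3.0, -78.0]] [560.  -7. 104.]
320 [[12.0, -4.0, -84.0], [2.0, -0.0, -72.0], [11.0, 3.0, -83.0]] [556.  -9. 104.]
330 [[11.0, -4.0, -88.0], [-2.0, -0.0, -72.0], [10.0, 3.0, -87.0]] [552. -10. 105.]
340 [[12.0, -4.0, -94.0], [-7.0, -0.0, -71.0], [2.0, 3.0, -82.0]] [547. -11. 104.]
px [324. 216.] 5313 z [0.0297 0.0309 0.0319] ctr [554.  -10.7] [79.9 50. ] ang 17.1
px [324. 238.] 2406 z [0.0647 0.0669 0.068 ] ctr [568.7  -6.1] [25.7 23.9] ang 17.0
```

View pics/w3.png

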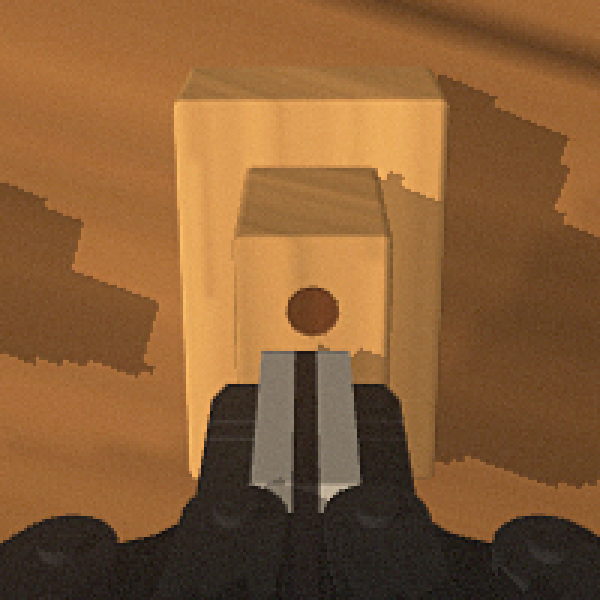

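The depth image shows the front faces of the shut fingers down to tool z ≈ -36 mm, which is the tenon's top. Either the tips end about 36 mm short of the reported TCP, or the rest is hidden. I raise the shut fingers and measure the tips.

>>> send_rows(
  series=[
    [0, 0, 0, -0.02, 0],
    [0, 0, 0, -0.045, 0],
    [0, 0, 0, -0.06, 0],
    [0, 0, 0, -0.06, 0],
  ],
)

```text
time: 5.15
eef_pos: [0.5556, -0.0096, 0.0947]
eef_rot: [[0.957, 0.291, 0.003], [0.291, -0.957, -0.001], [0.003, 0.002, -1.0]]
wrist_force: [-0.9, -0.2, 0.4]
grip_width: -0.001
grasp_force: 0.0
```

```bash
cat > tip.py <<'E'
from h import *
o=st(); d=cam('wrist'); Q=cloud(d,np.array(d['tool_from_camera']))
m=(abs(Q[:,:,0])<.016)&(abs(Q[:,:,1])<.06)&(Q[:,:,2]<.02)&(Q[:,:,2]>-.07)
q=Q[m]*1000; print(m.sum(), 'tip z pct',np.percentile(q[:,2],[90,97,99,99.8]).round(1),'y',np.percentile(q[:,1],[1,99]).round(1), 'x',np.percentile(q[:,0],[1,50,99]).round(1))
for a in (-30,-40,-50):
    s=q[abs(q[:,2]-a)<2]; 
    if len(s): print(a,len(s),'x',s[:,0].min().round(1),s[:,0].max().round(1),'y',s[:,1].min().round(1),s[:,1].max().round(1))
cv2.imwrite('pics/tip.png',d['frame'][:,:,::-1])
E
python3 tip.py
```

```text
t 5.15 p [ 0.5556 -0.0096  0.0947] yaw 16.94 zax [ 0.003 -0.001 -1.   ] F [-0.91 -0.18  0.37] M [-0.03  0.04 -0.03] g -0.001 0.0
2433 tip z pct [-43.6 -40.5 -38.8 -37.9] y [-13.4  13.2] x [ 5.5  9.8 10.9]
-40 138 x 5.6 11.0 y -12.0 11.2
-50 330 x 5.2 11.0 y -13.7 13.5
```

The shut fingertips measure 38 mm short of the reported TCP. The block and bench heights from the same camera agree with the top view, so I'll use the measured tip. I open to 0.6, then check the tip, the pads and the clearance under the palm.

>>> send_rows(
  series=[
    [0.6, 0, 0, 0, 0],
    [0.6, 0, 0, 0, 0],
    [0.6, 0, 0, 0, 0],
    [0.6, 0, 0, 0, 0],
  ],
)

```text
time: 5.7
eef_pos: [0.5542, -0.0095, 0.0926]
eef_rot: [[0.957, 0.292, -0.0], [0.292, -0.957, 0.0], [-0.0, -0.0, -1.0]]
wrist_force: [-0.0, -0.1, 0.1]
grip_width: 0.602
grasp_force: 0.0
```

```bash
python3 tip.py; python3 - <<'E'
from h import *
d=cam('wrist'); Q=cloud(d,np.array(d['tool_from_camera']))*1000
m=(abs(Q[:,:,1])<14)&(Q[:,:,2]<-60)&(abs(Q[:,:,0])<40); q=Q[m]
print(m.sum())
for a in range(-40,40,8):
    s=q[abs(q[:,0]-a)<4]
    if len(s): print('x',a,len(s),'z max',s[:,2].max().round(1),'min',s[:,2].min().round(1))
E
```

```text
t 5.7 p [ 0.5542 -0.0095  0.0926] yaw 16.96 zax [-0.  0. -1.] F [-0.04 -0.07  0.1 ] M [-0.03  0.02 -0.02] g 0.602 0.0
3624 tip z pct [-44.9 -40.7 -39.2 -37.9] y [-38.9  38.6] x [-11.1   6.4  10.9]
-40 164 x -11.9 10.3 y -32.4 32.2
-50 430 x -12.2 11.6 y -39.3 39.2
1545
x 8 1536 z max -106.0 min -113.6
x 16 9 z max -117.3 min -118.9
```

View pics/tip.png

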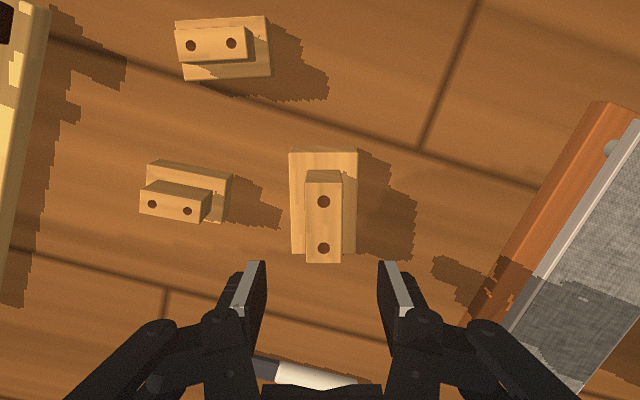

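The tip picture shows the open fingers at (250,275) and (390,275), straddling the block at (323,205). Tips are at -38 mm and the palm at -106 mm or beyond, so the whole gripper sits 38 mm short of the reported TCP. I allow for this and descend 96 mm, to end about 3 mm above the base's top.

>>> send_rows(
  series=[
    [0.6, 0, 0.001, 0.015, 0],
    [0.6, 0, 0.001, 0.04, 0],
    [0.6, 0, 0.001, 0.065, 0],
    [0.6, 0, 0.001, 0.082, 0],
    [0.6, 0, 0.001, 0.092, 0],
    [0.6, 0, 0.001, 0.096, 0],
    [0.6, 0, 0.001, 0.096, 0],
  ],
)

```text
time: 6.68
eef_pos: [0.555, -0.0104, -0.0028]
eef_rot: [[0.957, 0.292, 0.001], [0.292, -0.957, -0.0], [0.001, 0.0, -1.0]]
wrist_force: [0.8, -0.8, -0.2]
grip_width: 0.596
grasp_force: 0.0
```

>>> send_rows(
  series=[
    [0, 0, 0, 0, 0],
    [0, 0, 0, 0, 0],
    [0, 0, 0, 0, 0],
    [0, 0, 0, 0, 0],
    [0, 0, 0, 0, 0],
  ],
)

```text
time: 7.3
eef_pos: [0.5554, -0.0104, -0.0023]
eef_rot: [[0.957, 0.292, 0.001], [0.292, -0.957, -0.0], [0.001, 0.001, -1.0]]
wrist_force: [0.7, -0.4, 5.3]
grip_width: 0.271
grasp_force: 59.3
```

```bash
python3 - <<'E'
from h import *
o=st()
E
```

```text
t 7.3 p [ 0.5554 -0.0104 -0.0023] yaw 16.96 zax [ 0.001 -0.    -1.   ] F [ 0.75 -0.41  5.26] M [ 0.03  0.04 -0.05] g 0.271 59.3
```

Gripped: width 23 mm, force 59 N. I lift and carry it above the near end of the plate, turning it to the plate's yaw of -3.3°.

>>> send_rows(
  series=[
    [0, 0, 0, -0.01, 0],
    [0, 0, 0, -0.03, 0],
    [0, 0, 0, -0.06, 0],
    [0, 0, 0, -0.085, 0],
    [0, -0.005, 0.008, -0.1, 1],
    [0, -0.015, 0.024, -0.1, 3],
    [0, -0.03, 0.047, -0.1, 6],
    [0, -0.047, 0.074, -0.1, 9],
    [0, -0.065, 0.103, -0.1, 12],
    [0, -0.083, 0.131, -0.1, 15],
    [0, -0.099, 0.156, -0.1, 18],
    [0, -0.11, 0.174, -0.1, 19.5],
    [0, -0.116, 0.183, -0.1, 20.3],
    [0, -0.118, 0.187, -0.1, 20.3],
    [0, -0.118, 0.187, -0.1, 20.3],
    [0, -0.118, 0.187, -0.1, 20.3],
  ],
)

```text
time: 9.3
eef_pos: [0.4968, -0.2225, 0.0969]
eef_rot: [[0.998, -0.056, 0.0], [-0.056, -0.998, 0.0], [0.0, -0.0, -1.0]]
wrist_force: [0.4, -0.6, -1.0]
grip_width: 0.271
grasp_force: 58.8
```

```bash
cat > chk.py <<'E'
from h import *
o=st(); d=cam('wrist'); C=np.array(d['tool_from_camera']); Q=cloud(d,C); P=cloud(d,T(d,o)); cv2.imwrite('pics/chk.png',d['frame'][:,:,::-1])
Qf=Q.copy(); Qf[:,:,2]*=-1
# front edge & base top of the held block in tool frame
m=(abs(Q[:,:,1])<.03)&(Q[:,:,0]>.013)&(Q[:,:,0]<.06)&(Q[:,:,2]>-.045)&(Q[:,:,2]<-.028)
q=Q[m]*1000; print('base top: z',np.percentile(q[:,2],[5,50,95]).round(1),'x max',np.percentile(q[:,0],99.5).round(1),'y',np.percentile(q[:,1],[.5,99.5]).round(1))
print('plane slope x,y:',np.linalg.lstsq(np.c_[q[:,:2],np.ones(len(q))],q[:,2],rcond=None)[0].round(3))
E
python3 chk.py; python3 - <<'E'
from h import *
o=get_obs(); d=cam('wrist'); P=cloud(d,T(d,o)); rect(P,.040,.049,(.563,-.228),.16)
E
```

```text
t 9.3 p [ 0.4968 -0.2225  0.0969] yaw -3.23 zax [ 0.  0. -1.] F [ 0.36 -0.65 -0.95] M [ 0.04 -0.04 -0.03] g 0.271 58.8
base top: z [-40.  -33.2 -31.1] x max 38.6 y [-24.5  24.6]
plane slope x,y: [ 8.3000e-02  1.0000e-03 -3.6016e+01]
px [326.  93.] 26651 z [0.044  0.0452 0.0464] ctr [ 539.6 -227.2] [ 90.4 175.1] ang 86.7
```

View pics/chk.png

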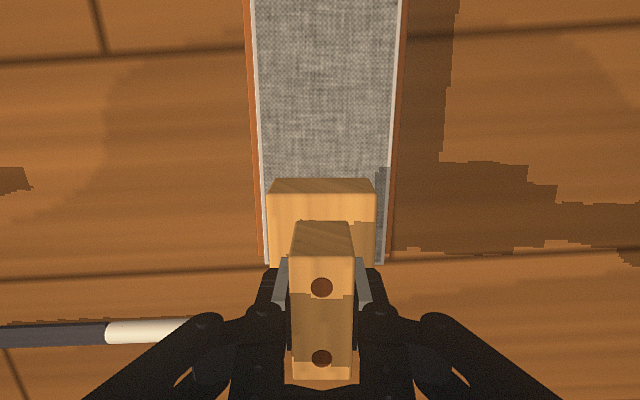

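The view shows the block upright in the grip at (322,280) over the plate's near end, with the plate's midline up the picture. I recheck its level using the shelf pixels beside the tenon only.

```bash
cat > lev.py <<'E'
from h import *
o=st(); d=cam('wrist'); Q=cloud(d,np.array(d['tool_from_camera']))
m=(abs(Q[:,:,1])>.0135)&(abs(Q[:,:,1])<.024)&(Q[:,:,0]>.014)&(Q[:,:,0]<.0365)&(Q[:,:,2]>-.039)&(Q[:,:,2]<-.028)
q=Q[m]*1000; a=np.linalg.lstsq(np.c_[q[:,:2],np.ones(len(q))],q[:,2],rcond=None)[0]
print(len(q),'shelf z',np.percentile(q[:,2],[5,50,95]).round(1),'slopes deg',np.degrees(a[:2]).round(2))
E
python3 lev.py
```

```text
t 9.4 p [ 0.4967 -0.2228  0.0969] yaw -3.25 zax [ 0.  0. -1.] F [-0.67 -0.57  0.19] M [0.02 0.03 0.01] g 0.275 58.8
2140 shelf z [-34.2 -33.2 -32.2] slopes deg [0.04 0.04]
```

The block is level within 0.1°. I lower it onto the near end; contact is expected after about 55 mm.

>>> send_rows(
  series=[
    [0, 0, 0.001, 0.01, 0],
    [0, -0.001, 0.002, 0.025, 0],
    [0, -0.001, 0.002, 0.038, 0],
    [0, -0.001, 0.002, 0.047, 0],
    [0, -0.001, 0.002, 0.052, 0],
    [0, -0.001, 0.002, 0.054, 0],
    [0, -0.001, 0.002, 0.056, 0],
    [0, -0.001, 0.002, 0.057, 0],
    [0, -0.001, 0.002, 0.058, 0],
    [0, -0.001, 0.002, 0.058, 0],
  ],
)

```text
time: 10.7
eef_pos: [0.4955, -0.2258, 0.0394]
eef_rot: [[0.998, -0.058, 0.001], [-0.058, -0.998, -0.001], [0.001, 0.001, -1.0]]
wrist_force: [-0.5, 1.1, 2.4]
grip_width: 0.269
grasp_force: 59.2
```

```bash
python3 - <<'E'
from h import *
o=st();o=st();d=cam('wrist');o=st();P=cloud(d,T(d,o)); rect(P,.034,.049,(.563,-.228),.16)
E
python3 lev.py
```

```text
t 10.7 p [ 0.4955 -0.2258  0.0394] yaw -3.35 zax [ 0.001 -0.001 -1.   ] F [-0.49  1.07  2.36] M [0.05 0.15 0.01] g 0.269 59.2
t 10.7 p [ 0.4955 -0.2258  0.0394] yaw -3.35 zax [ 0.001 -0.001 -1.   ] F [-0.49  1.07  2.36] M [0.05 0.15 0.01] g 0.269 59.2
t 10.75 p [ 0.4955 -0.2258  0.0393] yaw -3.35 zax [ 0.001 -0.    -1.   ] F [0.09 0.68 3.26] M [ 0.03  0.12 -0.02] g 0.275 59.2
px [318. 110.] 39562 z [0.0422 0.0433 0.0445] ctr [ 533.9 -227. ] [ 90.9 161.6] ang 86.8
t 10.75 p [ 0.4955 -0.2258  0.0393] yaw -3.35 zax [ 0.001 -0.    -1.   ] F [0.09 0.68 3.26] M [ 0.03  0.12 -0.02] g 0.275 59.2
2141 shelf z [-34.3 -33.3 -32.3] slopes deg [-0.1   0.08]
```

By the camera the plate has sunk 1.9 mm. I press a further 3 mm or so.

>>> send_rows(
  series=[
    [0, 0, -0.0005, 0.001, 0],
    [0, 0, -0.001, 0.002, 0],
    [0, 0, -0.001, 0.003, 0],
    [0, 0, -0.001, 0.0035, 0],
    [0, 0, -0.001, 0.0035, 0],
  ],
)

```text
time: 11.42
eef_pos: [0.4955, -0.2258, 0.036]
eef_rot: [[0.998, -0.059, 0.001], [-0.059, -0.998, -0.002], [0.001, 0.002, -1.0]]
wrist_force: [-0.9, -1.8, 5.7]
grip_width: 0.269
grasp_force: 59.7
```

```bash
cat > pl.py <<'E'
from h import *
o=st();d=cam('wrist');P=cloud(d,T(d,o)); r=rect(P,.030,.049,(.563,-.228),.16)
E
python3 pl.py
```

```text
t 11.425 p [ 0.4955 -0.2258  0.036 ] yaw -3.37 zax [ 0.001 -0.002 -1.   ] F [-0.91 -1.76  5.73] M [-0.36  0.25  0.04] g 0.269 59.7
px [318. 110.] 39767 z [0.0388 0.04   0.0411] ctr [ 533.9 -226.9] [ 90.5 161.7] ang 86.5
```

The plate has sunk 5.2 mm (5.7 N plus the weight). I start the stroke at about 32 mm/s.

>>> send_rows(
  series=[
    [0, 0.002, 0, 0, 0],
    [0, 0.005, 0, 0, 0],
    [0, 0.009, 0, 0, 0],
    [0, 0.013, 0, 0, 0],
    [0, 0.017, 0, 0, 0],
    [0, 0.021, 0, 0, 0],
    [0, 0.025, 0, 0, 0],
    [0, 0.029, 0, 0, 0],
    [0, 0.033, 0, 0, 0],
    [0, 0.037, 0, 0, 0],
    [0, 0.041, 0, 0, 0],
    [0, 0.045, 0, 0, 0],
  ],
)

```text
time: 12.98
eef_pos: [0.5392, -0.2272, 0.0354]
eef_rot: [[0.998, -0.059, -0.002], [-0.059, -0.998, 0.0], [-0.002, -0.0, -1.0]]
wrist_force: [-4.8, -0.0, 6.6]
grip_width: 0.276
grasp_force: 59.8
```

```bash
python3 pl.py
```

```text
t 12.975 p [ 0.5392 -0.2272  0.0354] yaw -3.37 zax [-0.002  0.    -1.   ] F [-4.76 -0.02  6.59] M [0.02 0.81 0.01] g 0.276 59.8
px [321. 110.] 39790 z [0.0382 0.0393 0.0405] ctr [ 577.9 -229.5] [ 90.7 160.7] ang 86.6
```

>>> send_rows(
  series=[
    [0, 0.004, 0, 0, 0],
    [0, 0.008, 0, -0.0005, 0],
    [0, 0.012, 0, -0.0005, 0],
    [0, 0.016, 0, -0.0005, 0],
    [0, 0.02, 0, -0.0005, 0],
    [0, 0.024, 0, -0.0005, 0],
    [0, 0.028, 0, -0.0005, 0],
    [0, 0.032, 0, -0.0005, 0],
    [0, 0.036, 0, -0.0005, 0],
    [0, 0.04, 0, -0.0005, 0],
  ],
)

```text
time: 14.28
eef_pos: [0.5791, -0.2295, 0.0359]
eef_rot: [[0.998, -0.059, -0.002], [-0.059, -0.998, 0.0], [-0.002, -0.0, -1.0]]
wrist_force: [-4.2, 0.6, 6.5]
grip_width: 0.277
grasp_force: 59.8
```

```bash
python3 pl.py
```

```text
t 14.275 p [ 0.5791 -0.2295  0.0359] yaw -3.36 zax [-0.002  0.    -1.   ] F [-4.19  0.59  6.53] M [ 0.06  0.71 -0.05] g 0.277 59.8
px [322. 146.] 27221 z [0.0386 0.0397 0.0409] ctr [ 604.6 -231.1] [ 90.5 134.2] ang 86.6
```

>>> send_rows(
  series=[
    [0, 0.004, 0, 0, 0],
    [0, 0.008, 0, 0, 0],
    [0, 0.012, 0, 0, 0],
    [0, 0.016, 0, 0, 0],
    [0, 0.02, 0, 0, 0],
    [0, 0.024, 0, 0, 0],
    [0, 0.028, 0, 0, 0],
    [0, 0.032, 0, 0, 0],
    [0, 0.036, 0, 0, 0],
    [0, 0.04, 0, 0, 0],
    [0, 0.044, 0, 0, 0],
    [0, 0.048, 0, 0, 0],
    [0, 0.051, 0, 0, 0],
    [0, 0.052, 0, 0, 0],
    [0, 0.052, 0, 0, 0],
  ],
)

```text
time: 16.2
eef_pos: [0.6312, -0.2324, 0.036]
eef_rot: [[0.998, -0.058, -0.002], [-0.058, -0.998, 0.0], [-0.002, -0.0, -1.0]]
wrist_force: [-3.2, 0.7, 6.4]
grip_width: 0.271
grasp_force: 59.7
```

```bash
python3 pl.py; python3 lev.py
```

```text
t 16.2 p [ 0.6312 -0.2324  0.036 ] yaw -3.35 zax [-0.002  0.    -1.   ] F [-3.21  0.69  6.39] M [ 0.07  0.62 -0.06] g 0.271 59.7
px [323. 218.] 8189 z [0.0361 0.0396 0.0413] ctr [ 631.1 -232.7] [90.4 82.8] ang 86.3
t 16.25 p [ 0.6313 -0.2324  0.036 ] yaw -3.35 zax [-0.002  0.    -1.   ] F [-2.23  0.9   7.15] M [-0.01  0.61 -0.02] g 0.269 59.7
2135 shelf z [-34.2 -33.2 -32.3] slopes deg [-0.05  0.03]
```

The stroke is complete: the block's front is about 3 mm from the far end, it stayed on the midline, and the plate was down 5 to 6 mm. I lift it and carry it over the board.

>>> send_rows(
  series=[
    [0, 0, 0, -0.008, 0],
    [0, 0, 0, -0.025, 0],
    [0, 0, 0, -0.05, 0],
    [0, -0.002, -0.006, -0.075, 0],
    [0, -0.006, -0.02, -0.092, 0.5],
    [0, -0.013, -0.043, -0.1, 1],
    [0, -0.023, -0.076, -0.1, 1.5],
    [0, -0.035, -0.117, -0.1, 2],
    [0, -0.049, -0.162, -0.1, 2.5],
    [0, -0.063, -0.208, -0.1, 3],
    [0, -0.077, -0.254, -0.1, 3],
    [0, -0.091, -0.3, -0.1, 3.5],
    [0, -0.104, -0.345, -0.1, 4],
    [0, -0.118, -0.39, -0.1, 4.4],
    [0, -0.131, -0.433, -0.1, 4.4],
    [0, -0.141, -0.468, -0.1, 4.4],
    [0, -0.148, -0.49, -0.1, 4.4],
    [0, -0.152, -0.503, -0.1, 4.4],
    [0, -0.153, -0.5075, -0.1, 4.4],
    [0, -0.153, -0.5075, -0.1, 4.4],
  ],
)

```text
time: 18.8
eef_pos: [0.5089, 0.2823, 0.1356]
eef_rot: [[0.991, -0.135, -0.0], [-0.135, -0.991, -0.001], [-0.0, 0.001, -1.0]]
wrist_force: [0.9, 0.1, -0.3]
grip_width: 0.276
grasp_force: 58.8
```

>>> send_rows(
  series=[
    [0, 0, 0, 0, 0],
  ],
)

```text
time: 18.92
eef_pos: [0.5094, 0.2816, 0.1357]
eef_rot: [[0.991, -0.137, -0.0], [-0.137, -0.991, -0.001], [0.0, 0.001, -1.0]]
wrist_force: [-0.1, -0.6, -0.9]
grip_width: 0.271
grasp_force: 58.8
```

```bash
python3 lev.py; cat > jig.py <<'E'
from h import *
o=st();d=cam('wrist');P=cloud(d,T(d,o)); cv2.imwrite('pics/jig.png',d['frame'][:,:,::-1])
a=np.radians(-7.8); c=np.array([.5063,.2836]); u=np.array([np.cos(a),np.sin(a)]); n=np.array([-u[1],u[0]])
D=P[:,:,:2]-c; S=(D@u)*1000; Y=(D@n)*1000; Z=P[:,:,2]*1000
def rep(name,m):
    s,y=S[m],Y[m]; r=cv2.minAreaRect(np.c_[s,y].astype(np.float32))
    print(name,m.sum(),'z',np.median(Z[m]).round(1),'s',np.percentile(s,[.5,99.5]).round(1),'y',np.percentile(y,[.5,99.5]).round(1),'rect',np.round(r[0],1),np.round(r[1],1),round(r[2],2))
b=(abs(Y)<75)
rep('pad top',b&(Z>48)&(Z<54)&(S>50)&(S<85))
rep('upright',b&(Z>57)&(Z<63)&(S>85)&(S<135))
m=b&(Z>16)&(Z<22)&(abs(S)<140); rep('board',m)
for lo in (-60,-30,0,20,40):
    k=m&(S>lo)&(S<lo+12); 
    if k.sum()>50: print(lo,'edges',np.percentile(Y[k],[.3,99.7]).round(1))
E
python3 jig.py
```

```text
t 18.925 p [0.5094 0.2816 0.1357] yaw -7.86 zax [-0.    -0.001 -1.   ] F [-0.08 -0.6  -0.88] M [-0.    0.01 -0.01] g 0.271 58.8
2150 shelf z [-34.2 -33.2 -32.2] slopes deg [ 0.13 -0.02]
t 18.975 p [0.5094 0.2817 0.1357] yaw -7.85 zax [-0.    -0.001 -1.   ] F [-0.22  0.03 -0.06] M [ 0.   -0.04 -0.01] g 0.273 58.8
pad top 1980 z 51.0 s [59.7 74.1] y [-35.1  34. ] rect [66.9 -0.5] [69.8 14.6] 89.98
upright 5821 z 59.0 s [ 98.8 123. ] y [-49.6  48.4] rect [110.9  -0.6] [99.8 24.8] 89.61
board 14862 z 19.0 s [-82.2 124.4] y [-60.   59.2] rect [15.4 -0.4] [120.3 228.2] 89.84
-60 edges [-60.   59.6]
-30 edges [-60.2  59.2]
0 edges [-60.   59.2]
20 edges [-59.7  58.9]
40 edges [-59.7  58.8]
```

View pics/jig.png

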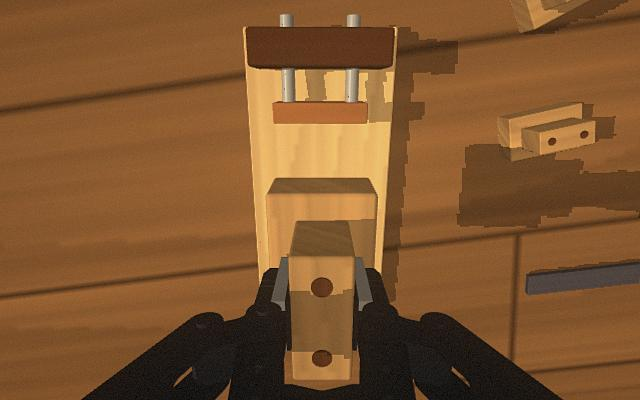

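The view shows the block at (322,280) over the board, the pad at (320,112) and the upright at (320,48). Board width is 120 mm, the pad face lies 59.7 mm ahead of the board's centre, and the pad top is at the right height. The block is 1 mm to the right of the midline, so I correct that and lower it.

>>> send_rows(
  series=[
    [0, 0, -0.001, 0.015, 0],
    [0, 0, -0.001, 0.04, 0],
    [0, 0, -0.001, 0.07, 0],
    [0, 0, -0.001, 0.093, 0],
    [0, 0, -0.001, 0.108, 0],
    [0, 0, -0.001, 0.115, 0],
    [0, 0, -0.001, 0.118, 0.1],
    [0, 0, -0.001, 0.1195, 0.1],
    [0, 0, -0.001, 0.1205, 0.1],
    [0, 0, -0.001, 0.121, 0.1],
    [0, 0, -0.001, 0.121, 0.1],
  ],
)

```text
time: 20.4
eef_pos: [0.5095, 0.2841, 0.0157]
eef_rot: [[0.991, -0.137, 0.001], [-0.137, -0.991, 0.0], [0.001, -0.0, -1.0]]
wrist_force: [-0.5, -0.5, 4.9]
grip_width: 0.271
grasp_force: 59.6
```

```bash
python3 lev.py; python3 jig.py
```

```text
t 20.4 p [0.5095 0.2841 0.0157] yaw -7.85 zax [ 0.001  0.    -1.   ] F [-0.52 -0.5   4.91] M [-0.28  0.25  0.  ] g 0.271 59.6
2138 shelf z [-34.2 -33.2 -32.2] slopes deg [-0.2   0.02]
t 20.45 p [0.5095 0.2841 0.0157] yaw -7.85 zax [ 0.001  0.    -1.   ] F [-1.74 -0.48  5.63] M [-0.28  0.3  -0.03] g 0.274 59.7
pad top 6413 z 51.0 s [59.5 74.5] y [-34.9  33.9] rect [66.9 -0.5] [70.2 15.3] 89.94
upright 13952 z 59.0 s [ 98.5 113.8] y [-49.4  48.3] rect [106.2  -0.6] [99.8 15.9] 89.99
board 34017 z 19.0 s [-97.9  98.6] y [-59.5  58.8] rect [-1.7 -0.3] [120.5 205.5] 89.82
-30 edges [-59.5  59.2]
0 edges [-59.6  59.1]
20 edges [-59.7  59.1]
40 edges [-59.6  58.8]
```

The block is flat on the board with 5 N down, but about 1.3 mm left of the midline. I correct that while sliding up to just short of the pad.

>>> send_rows(
  series=[
    [0, 0.002, 0.001, -0.0003, 0],
    [0, 0.005, 0.0013, -0.0003, 0],
    [0, 0.008, 0.0013, -0.0003, 0],
    [0, 0.011, 0.0013, -0.0003, 0],
    [0, 0.014, 0.0013, -0.0003, 0.1],
    [0, 0.0165, 0.0013, -0.0003, 0.1],
    [0, 0.0165, 0.0013, -0.0003, 0.1],
  ],
)

```text
time: 21.38
eef_pos: [0.5249, 0.2815, 0.0158]
eef_rot: [[0.99, -0.138, -0.0], [-0.138, -0.99, 0.001], [-0.0, -0.001, -1.0]]
wrist_force: [-3.2, 0.7, 5.4]
grip_width: 0.274
grasp_force: 59.6
```

```bash
cat > pos.py <<'E'
exec(open('jig.py').read())
D=np.array(o['eef_pos'][:2])-c; print('TCP s,y',(D@u*1000).round(2),(D@n*1000).round(2))
Q=cloud(d,np.array(d['tool_from_camera']))*1000
b=(abs(Q[:,:,1])<30)&(Q[:,:,0]>30)&(abs(Q[:,:,2]+33)<2)
print('shelf in board: s max',np.percentile(S[b],99.5).round(1),'y',np.percentile(Y[b],[.5,99.5]).round(1))
E
python3 pos.py; python3 lev.py
```

```text
t 21.375 p [0.5249 0.2815 0.0158] yaw -7.91 zax [-0.     0.001 -1.   ] F [-3.25  0.68  5.39] M [ 0.14  0.53 -0.01] g 0.274 59.6
pad top 7412 z 50.7 s [50.2 74.5] y [-34.7  33.8] rect [62.4 -0.4] [70.3 24.8] 89.91
upright 20221 z 59.0 s [ 98.5 123.2] y [-49.4  48.3] rect [110.9  -0.6] [99.8 24.9] 89.9
board 25570 z 19.0 s [-83.3  97. ] y [-59.6  58.8] rect [ 5.  -0.3] [120.4 184.7] 89.82
-60 edges [-22.6  23.8]
-30 edges [-59.9  59.3]
0 edges [-59.7  58.8]
20 edges [-59.8  59. ]
40 edges [-59.9  59. ]
TCP s,y 18.73 0.49
shelf in board: s max 74.6 y [-28.9  29.8]
t 21.425 p [0.5249 0.2815 0.0157] yaw -7.91 zax [-0.     0.001 -1.   ] F [-3.12  1.46  5.09] M [ 0.12  0.55 -0.04] g 0.269 59.6
2138 shelf z [-34.2 -33.3 -32.3] slopes deg [-0.05 -0.03]
```

>>> send_rows(
  series=[
    [0, 0.002, 0.001, 0, 0],
    [0, 0.004, 0.001, 0, 0],
    [0, 0.006, 0.001, 0, 0],
    [0, 0.008, 0.001, 0, 0],
    [0, 0.0095, 0.001, 0, 0],
    [0, 0.0105, 0.001, 0, 0],
    [0, 0.0115, 0.001, 0, 0],
    [0, 0.0115, 0.001, 0, 0],
  ],
)

```text
time: 22.48
eef_pos: [0.5314, 0.2798, 0.016]
eef_rot: [[0.991, -0.136, -0.008], [-0.136, -0.991, -0.0], [-0.008, 0.001, -1.0]]
wrist_force: [-14.0, -0.6, 14.0]
grip_width: 0.277
grasp_force: 61.0
```

```bash
sed -i "s/rep('pad top'.*/rep('pad top',b\&(Z>49.5)\&(Z<53)\&(S>55)\&(S<96))/" jig.py; python3 pos.py; python3 lev.py
```

```text
t 22.475 p [0.5314 0.2798 0.016 ] yaw -7.83 zax [-0.008 -0.    -1.   ] F [-13.96  -0.62  14.01] M [-0.07  2.8  -0.14] g 0.277 61.0
pad top 5897 z 50.9 s [55.7 79.1] y [-34.9  33.8] rect [67.2 -0.5] [70.  24.1] 89.76
upright 19224 z 59.0 s [ 98.6 123.1] y [-49.5  48.2] rect [110.9  -0.6] [99.9 25. ] 89.75
board 23101 z 19.0 s [-77.8 129.1] y [-59.6  58.7] rect [23.8 -0.4] [120.5 211.5] 89.89
-60 edges [-24.4  23.5]
-30 edges [-59.9  59.5]
0 edges [-59.7  58.8]
20 edges [-59.7  59. ]
40 edges [-59.9  59. ]
TCP s,y 25.4 -0.31
shelf in board: s max 79.2 y [-29.7  28.8]
t 22.525 p [0.5314 0.2798 0.016 ] yaw -7.83 zax [-0.008 -0.    -1.   ] F [-14.65  -0.3   15.23] M [-0.08  2.86 -0.18] g 0.275 61.0
2146 shelf z [-34.2 -33.3 -32.3] slopes deg [-0.11 -0.  ]
```

The pad is in 4.6 mm, but the downward force has grown to 14 N and friction takes part of the push. I ease the downward pressure before pushing further.

>>> send_rows(
  series=[
    [0, 0, 0, -0.0003, 0],
    [0, 0.0005, 0, -0.0006, 0],
    [0, 0.001, 0, -0.0009, 0],
    [0, 0.0015, 0, -0.001, 0],
    [0, 0.002, 0, -0.001, 0],
    [0, 0.002, 0, -0.001, 0],
  ],
)

```text
time: 23.32
eef_pos: [0.5329, 0.2797, 0.0161]
eef_rot: [[0.991, -0.136, -0.008], [-0.136, -0.991, -0.0], [-0.008, 0.001, -1.0]]
wrist_force: [-13.0, 0.6, 10.3]
grip_width: 0.27
grasp_force: 60.4
```

```bash
python3 pos.py | egrep 'pad|TCP|^t'; python3 lev.py
```

```text
t 23.325 p [0.5329 0.2797 0.0161] yaw -7.81 zax [-0.008 -0.    -1.   ] F [-12.99   0.59  10.34] M [ 0.21  2.62 -0.17] g 0.27 60.4
pad top 5985 z 50.9 s [55.8 80.6] y [-34.9  33.9] rect [67.9 -0.5] [70.  25.8] 89.88
TCP s,y 26.93 -0.29
t 23.375 p [0.533  0.2796 0.0161] yaw -7.81 zax [-0.008 -0.    -1.   ] F [-12.03   2.13  10.84] M [ 0.13  2.68 -0.16] g 0.272 60.4
2162 shelf z [-34.2 -33.2 -32.3] slopes deg [0.01 0.04]
```

>>> send_rows(
  series=[
    [0, 0.0005, 0, -0.0004, 0],
    [0, 0.001, 0, -0.0008, 0],
    [0, 0.002, 0, -0.0012, 0],
    [0, 0.003, 0, -0.0012, 0],
    [0, 0.004, 0, -0.0012, 0],
    [0, 0.004, 0, -0.0012, 0],
    [0, 0.004, 0, -0.0012, 0],
  ],
)

```text
time: 24.3
eef_pos: [0.5359, 0.2791, 0.0162]
eef_rot: [[0.991, -0.136, -0.01], [-0.136, -0.991, 0.0], [-0.01, 0.001, -1.0]]
wrist_force: [-12.1, 1.6, 5.6]
grip_width: 0.275
grasp_force: 59.6
```

```bash
python3 pos.py | egrep 'pad|TCP|^t'; python3 lev.py
```

```text
t 24.3 p [0.5359 0.2791 0.0162] yaw -7.79 zax [-0.01  0.   -1.  ] F [-12.14   1.63   5.59] M [ 0.48  2.67 -0.12] g 0.275 59.6
pad top 6197 z 50.9 s [56.  83.6] y [-34.9  33.8] rect [69.5 -0.6] [70.  28.7] 89.99
TCP s,y 29.92 -0.4
t 24.35 p [0.5359 0.2792 0.0162] yaw -7.79 zax [-0.01  0.   -1.  ] F [-12.78   2.49   4.61] M [ 0.48  2.7  -0.12] g 0.272 59.6
2147 shelf z [-34.1 -33.2 -32.2] slopes deg [0.13 0.05]
```

The pad is in 9.1 mm, the block is centred, and about 5 N presses down. A last nudge.

>>> send_rows(
  series=[
    [0, 0.0005, 0, 0, 0],
    [0, 0.001, 0, 0, 0.1],
    [0, 0.0014, 0, 0, 0.1],
    [0, 0.0014, 0, 0, 0.1],
    [0, 0.0014, 0, 0, 0.1],
    [0, 0.0014, 0, 0, 0.1],
    [0, 0.0014, 0, 0, 0.1],
    [0, 0.0014, 0, 0, 0.1],
  ],
)

```text
time: 25.4
eef_pos: [0.5368, 0.2791, 0.0162]
eef_rot: [[0.991, -0.137, -0.011], [-0.137, -0.991, -0.0], [-0.011, 0.002, -1.0]]
wrist_force: [-12.9, 2.2, 5.7]
grip_width: 0.27
grasp_force: 59.8
```

```bash
python3 pos.py | egrep 'pad|TCP|^t'; python3 lev.py; cp pics/jig.png pics/fin.png
```

```text
t 25.4 p [0.5368 0.2791 0.0162] yaw -7.88 zax [-0.011 -0.    -1.   ] F [-12.9    2.23   5.71] M [ 0.42  2.84 -0.14] g 0.27 59.8
pad top 6232 z 50.9 s [56.2 84.5] y [-34.8  33.9] rect [69.9 -0.6] [29.8 70. ] 0.01
TCP s,y 30.86 -0.32
t 25.45 p [0.5368 0.2791 0.0162] yaw -7.88 zax [-0.011 -0.    -1.   ] F [-12.84   0.93   5.77] M [ 0.41  2.85 -0.08] g 0.273 59.8
2142 shelf z [-34.1 -33.1 -32.2] slopes deg [0.16 0.06]
```

View pics/fin.png

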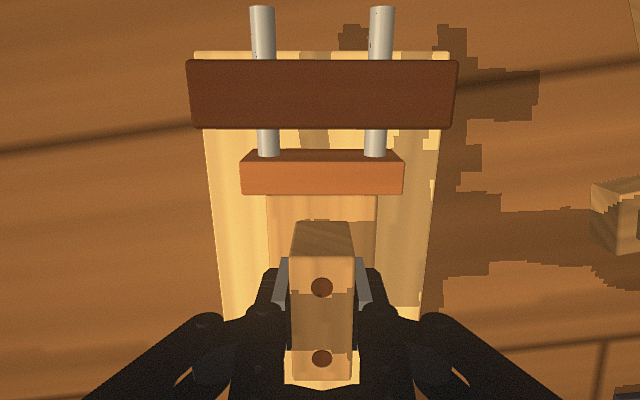

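The view shows the block centred at (322,285), square against the pad at (322,175). The pad's back edge has moved from 74.5 to 84.5 mm, so it is in 10.0 mm, and the hold is steady. I hand it in.

```bash
python3 -c "
from workcell import *
print(close_job())"
```

```text
the job is handed in; nothing more can be done
None
```

I handed the job in at about 25.5 s: I lapped the largest neck block end to end with the plate pressed down about 5 to 6 mm. It is now held on the board, centred and square to within about 1°, with the pad in about 10 mm; the verdict was not shown.

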